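# Load the die-change tray

### The job

Load the grey tray for the next press changeover: put the smaller crimp die, the one with the black base, into the red pocket, the steel height gauge into the yellow pocket, the jar with the blue lid into the green pocket and the round tally counter into the blue pocket. Set each one upright and flat on the floor of its pocket, close to the middle, and let go of it. Leave the larger, brown-based die and the tin with the plain lid where they stand.

Things in the scene. Friction and masses are not known exactly. Their poses are not given: they have to be found in the camera images.
- black_die: Crimp die with a BLACK base block 32 x 54 x 16 mm (x, y, z) and on it a grey steel block 19 (x) x 34 (y) mm from 17 to 30 mm up, best gripped across this upper block along x. Origin: centre of the underside; y along its length, z up. About 0.3 kg.
- gauge: Steel crimp height gauge without a coloured base: grey base 28 x 60 x 12 mm (x, y, z); on it a grey block 20 (x) x 28 (y) mm, centred at y = +8 mm, from 12 to 22 mm up (grip it across x), and a black round knob 15 mm wide at y = -18 mm, top at 26 mm. Origin: centre of the underside of the base; z up. About 0.12 kg.
- grease_jar: White round jar with a BLUE lid, 56 mm across and 55 mm high. Origin: centre of the underside, which stands on the plywood board 50 mm above the bench; z up.
- counter: Light grey round hand tally counter, 45 mm across, 32 mm high with the small push button on its top (body 26 mm high). Origin: centre of the underside, which stands on the plywood board 50 mm above the bench; z up.
- brown_die: Look-alike, to be left alone: crimp die with a BROWN base block 36 x 62 x 19 mm (x, y, z), upper grey block to 34 mm. Origin: centre of the underside.
- washer_tin: Look-alike, to be left alone: white round tin with a GREY-WHITE lid, 62 mm across and 40 mm high. Origin: centre of the underside.
- red_pocket (a point): Middle of the red pocket's floor, 9 mm above the plywood board (top at z = 50 mm) that carries all. Four equal pockets, one of each colour, in a row, in any order, 82 mm apart, in a fixed grey tray. Inside 84 mm along x (across the row), 76 mm along y (along the row); rim 3 mm thick, 9 mm above the pocket floor; z up. All pockets share one yaw, within 0.25 rad of the world axes.
- yellow_pocket (a point): Middle of the yellow pocket's floor, 9 mm above the plywood board (top at z = 50 mm) that carries all. Four equal pockets, one of each colour, in a row, in any order, 82 mm apart, in a fixed grey tray. Inside 84 mm along x (across the row), 76 mm along y (along the row); rim 3 mm thick, 9 mm above the pocket floor; z up. All pockets share one yaw, within 0.25 rad of the world axes.
- green_pocket (a point): Middle of the green pocket's floor, 9 mm above the plywood board (top at z = 50 mm) that carries all. Four equal pockets, one of each colour, in a row, in any order, 82 mm apart, in a fixed grey tray. Inside 84 mm along x (across the row), 76 mm along y (along the row); rim 3 mm thick, 9 mm above the pocket floor; z up. All pockets share one yaw, within 0.25 rad of the world axes.
- blue_pocket (a point): Middle of the blue pocket's floor, 9 mm above the plywood board (top at z = 50 mm) that carries all. Four equal pockets, one of each colour, in a row, in any order, 82 mm apart, in a fixed grey tray. Inside 84 mm along x (across the row), 76 mm along y (along the row); rim 3 mm thick, 9 mm above the pocket floor; z up. All pockets share one yaw, within 0.25 rad of the world axes.
Mind the look-alikes: they are no part of the job. Leave any purple look-alike of the grease_jar alone.

How it is judged:
At the end, for the whole second after the job is handed in: Black die in red, gauge in yellow, jar in green, counter in blue pocket, each within 15 mm of the pocket's middle, within 4 mm of its floor's height, upright within 0.1 rad, released and at rest; brown die and plain tin within 20 mm of where they stood (horizontal distance between black_die and red_pocket below 0.015 m and z of black_die in the frame of red_pocket between -0.004 and 0.004 m and angle between each of black_die, gauge, grease_jar, counter's own z axis and vertical below 0.1 rad and linear speed of each of black_die, gauge, grease_jar, counter below 0.02 m/s and horizontal distance between gauge and yellow_pocket below 0.015 m and z of gauge in the frame of yellow_pocket between -0.004 and 0.004 m and horizontal distance between grease_jar and green_pocket below 0.015 m and z of grease_jar in the frame of green_pocket between -0.004 and 0.004 m and horizontal distance between counter and blue_pocket below 0.015 m and z of counter in the frame of blue_pocket between -0.004 and 0.004 m and distance of each of brown_die, washer_tin from where it was at the start of the episode below 0.02 m); the robot touches nothing.
It fails at once if the brown-based die or the plain tin is moved from its place by 20 mm or more (distance of any of brown_die, washer_tin from where it was at the start of the episode above 0.02 m).
It also fails if it takes over 96 s, if anything falls off the work surface, if the arm or the gripper's body presses on something with over 40 N, if the wrist force passes 120 N, or if a joint passes its speed limit or range.

### The arm

A 7-joint arm with a two-finger parallel gripper is mounted at the origin on a cart in front of the work surface, level with it; the furniture and walls round the work are solid. World frame = base frame: x ahead of the robot, y to its left, z up, the work surface at z = 0. Lengths are in m, angles in rad, forces in N, time in s.
With the tool pointing down it reaches from about 0.425 to 0.875 m from the base axis. Payload 4.7 kg.
Tool frame: the origin (TCP) lies midway between the tips of the shut fingers; the grasp point (between the pads) lies 19 mm behind it; z points along the fingers, y is the direction in which the jaws open and shut (so a half turn about z gives the same grasp; the last joint's range is limited). The gripper opens to 87 mm and grips with 3 to 60 N. Pads are 19 mm wide; open, the fingers measure 117 mm over their backs; the gripper's body (75 mm by 190 mm) begins 51 mm behind the grasp point.
Start: joints at [1.259, 0.321, -0.07, 1.45, 0.023, 1.371, -0.057], TCP at [0.208, -0.616, 0.223] pointing down, gripper open.
Joint ranges: [-2.86, 2.86], [-0.3, 2.09], [-1.38, 1.24], [0.06, 2.45], [-1.56, 4.7], [0.09, 2.05], [-2.69, 2.69]. Speed limits (rad/s): [2.57, 2.57, 3.14, 3.14, 3.14, 3.14, 3.14].

### API

Orientations are given as a rotation vector (axis times angle).
In Python, from bench import ctrl, optics gives the robot as it stands. The module is installed in compiled form; this text tells all that it offers.
- The arm moves only by the tool step_arm, never from a script. Its argument "deltas" is a list of rows, each a list of 7 numbers: the turn, a rotation vector about the tool's x, y, z in degrees, then the shift along the tool's x, y, z in mm, then the finger opening in mm, from 0 to 87. A call has exactly 8 rows; each row is the pose to reach, as a shift and turn from the pose commanded when the call began, along the tool's axes at that moment; what a row does not reach only later rows make up. A row lasts 1/8 s, in which the tool goes at most 62.5 mm and 10.7 degrees, less where a joint would pass 70% of its speed; a pose out of reach is approached as far as the arm can. A call with a gripper value outside its range is refused whole. The fingers move at their own pace and stop on an object; "newtons" is the grip in N (left out, the last holds). Time passes only in rows, so rows that repeat a pose let the fingers close, or fill a call up. It gives the time, the measured TCP pose, the force and the opening at its end, in the units of the state.
- ctrl.get_state(): the state, without advancing time (a new reading comes with each control period).
- optics.get_image(name): name is "scene" or "top" or "wrist"; returns the picture (480x640x3 uint8, red, green, blue); there is no depth.
- optics.get_calibration(name): a dict with "K" (3x3 intrinsics, pixels), "R" (3x3) and "t" (3): a world point X has camera coordinates R X + t. Camera axes: x right, y down, z forward; pixel columns grow to the right and rows downward; lengths in m; the calibration is good to about 2 mm. A picture is of the moment at which its call begins: read the wrist's pose just before it. get_calibration takes no time and is no camera call; for the wrist camera it gives the pose at the moment of the call.
- ctrl.close_job(): hands the job in, once; it reports no verdict.
The state is a dict: "time": time; "joint_positions": joint angles; "qd": joint speeds; "joint_torque": joint torques, N m; "position": TCP position; "tool_rot": TCP orientation; "ft_force": force on the tool from outside, world axes, zero at the start; "torque": the same for the moment, N m; "grip_width": opening from 0.0 (shut) to 1.0 (fully open).
Only numpy, scipy, OpenCV 4.12 (cv2) and the standard library are available. Lean on these libraries where they do the work, as an engineer would, in place of code of your own. Each camera call takes 0.05 s, during which the arm holds its last target.

## Working session

There is one attempt and no reset: what is moved stays moved. The work goes in short steps, Python scripts to look and compute and a tool call to move; the robot and the scene stay as the last step left them, time stands still between calls to the robot, and variables do not carry over. Pictures are saved under pics/ and viewed, and the job is handed in when it is done.

Besides the shell and the picture viewer there is one more tool, called after "Emit:" as name([rows], argument=value, ...), one row to a line, values as JSON. step_arm: Moves the arm, as the interface text tells. Its arguments: {"type":"object","properties":{"deltas":{"type":"array"},"newtons":{"type":"number"}},"required":["deltas"]}

```bash
mkdir -p pics
python3 - <<'E'
from bench import ctrl, optics
import cv2
s=ctrl.get_state(); print(s)
for n in ["top","scene"]:
    im=optics.get_image(n); cv2.imwrite(f"pics/{n}0.png",im[:,:,::-1])
    c=optics.get_calibration(n); print(n,c)
E
```

```text
{'time': 0.0, 'joint_positions': array([ 1.25908323,  0.32183386, -0.07009932,  1.45168042,  0.0225788 ,
        1.37080877, -0.05690313]), 'qd': array([ 0.00192294,  0.00050791, -0.00050124,  0.00091783,  0.00022818,
       -0.00098354,  0.00097364]), 'joint_torque': array([ 7.27543738e-04, -4.91284096e+01, -4.03586207e-01, -3.12532425e+01,
       -6.39189966e-02,  4.38356667e-02,  1.68796796e-04]), 'position': array([ 0.20783946, -0.6152817 ,  0.22145186]), 'tool_rot': array([-3.09810958e+00, -5.09274085e-01,  6.09057745e-04]), 'ft_force': array([ 0.03111214, -0.29274236, -0.69982375]), 'torque': array([ 0.03992527,  0.00993292, -0.0377155 ]), 'grip_width': 0.9963168493697139}
top {'K': array([[575.69988029,   0.        , 318.88461063],
       [  0.        , 575.69988029, 234.70763973],
       [  0.        ,   0.        ,   1.        ]]), 'R': array([[-0.02018142, -0.99976488,  0.00793061],
       [-0.99114856,  0.0189652 , -0.13139577],
       [ 0.13121447, -0.01051216, -0.99129827]]), 't': array([-0.01297147,  0.60449859,  1.36755542])}
scene {'K': array([[491.36802015,   0.        , 314.44260309],
       [  0.        , 491.36802015, 241.94019929],
       [  0.        ,   0.        ,   1.        ]]), 'R': array([[-0.59270356, -0.80535655, -0.0101643 ],
       [-0.41096109,  0.31325281, -0.85614465],
       [ 0.6926857 , -0.50326285, -0.51663626]]), 't': array([0.35909718, 0.29745373, 0.77964398])}
```

View pics/top0.png

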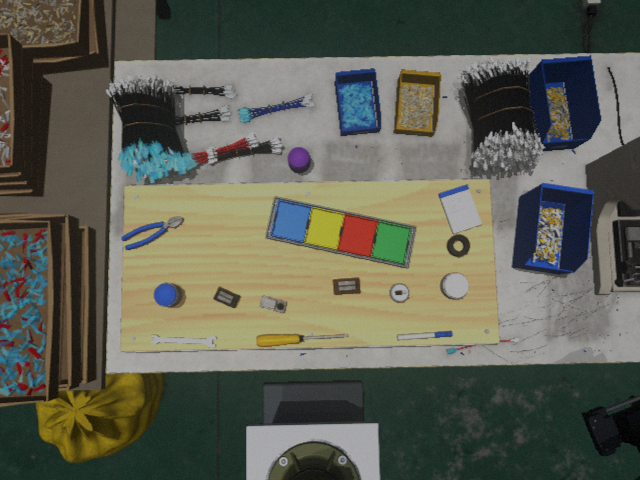

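View pics/scene0.png

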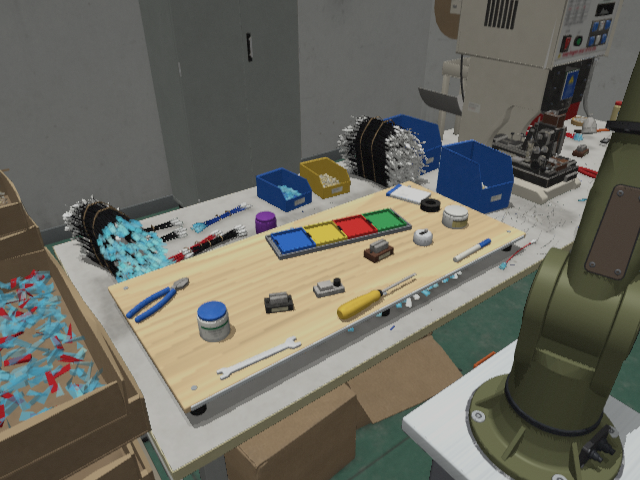

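The top view shows the jar at (167,295), a dark die at (227,297), gauge at (273,304), a brown-ish die at (346,287), counter at (399,293), the plain tin at (455,286), and the tray with blue/yellow/red/green from (290,222) to (393,242). I'll enlarge it.

Run:
```python
import cv2
im=cv2.imread("pics/top0.png")
cv2.imwrite("pics/c1.png",cv2.resize(im[270:330,140:300],None,fx=5,fy=5,interpolation=cv2.INTER_CUBIC))
cv2.imwrite("pics/c2.png",cv2.resize(im[260:320,320:480],None,fx=5,fy=5,interpolation=cv2.INTER_CUBIC))
cv2.imwrite("pics/c3.png",cv2.resize(im[190:275,260:420],None,fx=5,fy=5,interpolation=cv2.INTER_CUBIC))
```

```text
(no output)
```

View pics/c1.png

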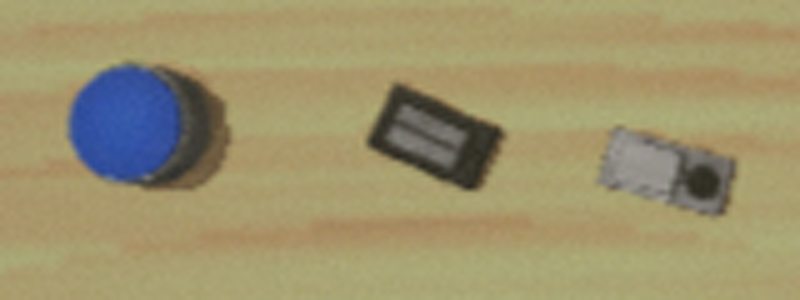

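View pics/c2.png

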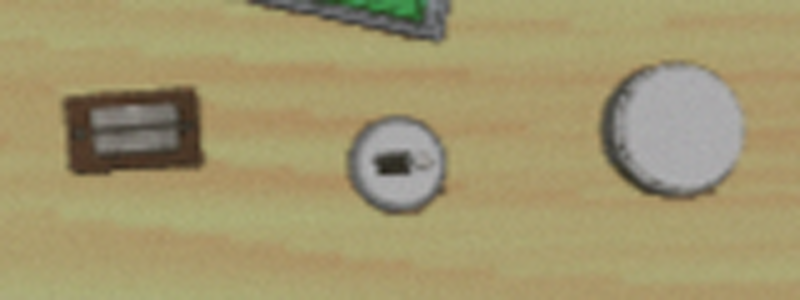

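View pics/c3.png

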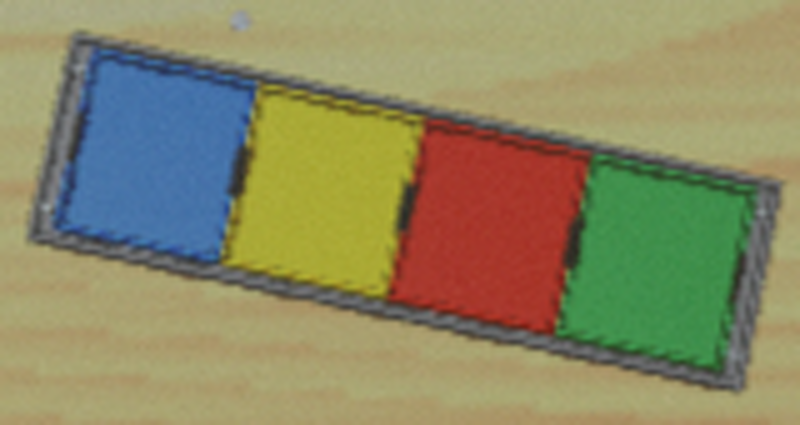

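```bash
cat > h.py <<'E'
import numpy as np
from bench import ctrl, optics
from scipy.spatial.transform import Rotation as Rn
def bp(c,u,v,z):
    d=c["R"].T@(np.linalg.inv(c["K"])@[u,v,1]); o=-c["R"].T@c["t"]
    return o+d*(z-o[2])/d[2]
def proj(c,X):
    p=c["K"]@(c["R"]@np.asarray(X)+c["t"]); return p[:2]/p[2]
def crop(off,p,f=5): return (p[0]+.5)/f-.5+off[0],(p[1]+.5)/f-.5+off[1]
def delta(P,yaw,s=None):
    """rows needed: tool-down target TCP P with jaw axis (tool y) at world angle yaw (mod pi)"""
    s=s or ctrl.get_state(); R0=Rn.from_rotvec(s["tool_rot"])
    best=None
    for k in (0,np.pi,-np.pi):
        y=np.array([np.cos(yaw+k),np.sin(yaw+k),0]);z=np.array([0,0,-1.]);x=np.cross(y,z)
        T=Rn.from_matrix(np.c_[x,y,z]); r=(R0.inv()*T).as_rotvec()
        if best is None or np.linalg.norm(r)<np.linalg.norm(best): best=r
    return np.degrees(best).round(2), (R0.inv().apply(np.array(P)-s["position"])*1000).round(1)
E
python3 - <<'E'
from h import *
c=optics.get_calibration("top")
A=(140,270);B=(320,260);C=(260,190)
f=lambda o,p,z: bp(c,*crop(o,p),z)
print("jar",f(A,(126,123),.105))
print("die",f(A,(428,136),.080))
q=[f(A,p,.066) for p in [(400,85),(503,128),(478,188),(370,145)]]
print("die base",q,np.mean(q,0)); 
q=[f(A,p,.062) for p in [(617,128),(735,158),(722,215),(600,185)]]
print("gauge",q,np.mean(q,0), "knob",f(A,(702,181),.076))
print("counter",f(B,(398,162),.077))
q=[f(C,p,.068) for p in [(78,35),(780,183),(740,388),(32,240)]]
m=np.mean(q,0); d=(q[1]+q[2]-q[0]-q[3])/2; L=np.linalg.norm(d);print("tray",m,L,np.linalg.norm(q[0]-q[3])); d/=L
print("yaw rowdir(y)",np.arctan2(-d[1],-d[0])-np.pi/2)
for n,k in zip("BYRG",[-1.5,-.5,.5,1.5]): print(n,m+d*k*.082)
w=optics.get_calibration("wrist"); s=ctrl.get_state(); R=Rn.from_rotvec(s["tool_rot"])
print("cam in tool",R.inv().apply(-w["R"].T@w["t"]-s["position"]), w["K"][0,0], R.as_matrix(), (w["R"]@R.as_matrix()).round(3))
E
```

```text
jar [0.46460801 0.33210944 0.105     ]
die [0.45659218 0.19754566 0.08      ]
die base [array([0.48126362, 0.21295789, 0.066     ]), array([0.46003015, 0.16429108, 0.066     ]), array([0.43212029, 0.17612505, 0.066     ]), array([0.45329525, 0.22703317, 0.066     ])] [0.45667733 0.1951018  0.066     ]
gauge [array([0.4590703 , 0.11080171, 0.062     ]), array([0.44381362, 0.05505403, 0.062     ]), array([0.41717791, 0.06153622, 0.062     ]), array([0.43240515, 0.11903505, 0.062     ])] [0.43811675 0.08660675 0.062     ] knob [0.43317173 0.06997551 0.076     ]
counter [ 0.45973387 -0.21055063  0.077     ]
tray [ 0.60651471 -0.07760244  0.068     ] 0.3453044599840998 0.10203699382369764
yaw rowdir(y) -0.22811411199933018
B [0.63433004 0.04221119 0.068     ]
Y [ 0.61578649 -0.03766456  0.068     ]
R [ 0.59724294 -0.11754032  0.068     ]
G [ 0.57869938 -0.19741608  0.068     ]
cam in tool [ 0.070555   -0.00048571 -0.16267715] 429.3992948065222 [[ 9.47372372e-01  3.20133080e-01 -6.33081243e-04]
 [ 3.20133696e-01 -9.47370971e-01  1.63097703e-03]
 [-7.76330911e-05 -1.74781322e-03 -9.99998470e-01]] [[-0.001  1.     0.   ]
 [-0.966 -0.001 -0.259]
 [-0.259 -0.001  0.966]]
```

Run:
```python
from h import *
print(delta([.4597,-.2105,.20],-.228))
```

```text
(array([-9.000e-02, -5.000e-02, -5.827e+01]), array([ 368.2, -302.9,   22.1]))
```

Emit:
step_arm([
  [0,0,-8,40,-32,2,87],
  [0,0,-17,95,-78,6,87],
  [0,0,-26,145,-120,9,87],
  [0,0,-35,195,-160,12,87],
  [0,0,-44,250,-205,15,87],
  [0,0,-52,300,-247,18,87],
  [0,0,-58.3,345,-284,21,87],
  [0,0,-58.3,368,-303,22,87],
])

```text
time: 1.1
position: [0.4605, -0.2083, 0.2003]
tool_rot: [-2.457, -1.958, 0.0]
ft_force: [0.3, -0.3, 0.2]
grip_width: 0.999
```

Run:
```python
from h import *
import cv2
c=optics.get_calibration("wrist");s=ctrl.get_state()
im=optics.get_image("wrist"); cv2.imwrite("pics/w1.png",im[:,:,::-1])
import pickle; pickle.dump(c,open("pics/w1.pkl","wb"))
print(s["time"],s["position"],s["joint_positions"],s["ft_force"],s["grip_width"])
print(proj(c,[.4597,-.2105,.077]))
```

```text
1.1 [ 0.46046952 -0.20833858  0.20027293] [ 0.86391479  0.05008075 -0.50362262  1.81858509  0.0252751   1.27936684
  0.12862966] [ 0.34246001 -0.32939835  0.22084826] 0.9989062460981936
[322.90711115 236.29799981]
```

View pics/w1.png

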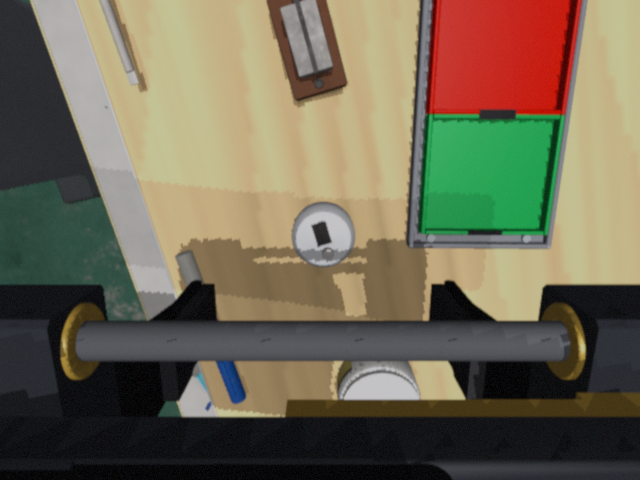

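Counter at (323,233) in the wrist view, as predicted. Green pocket's near corners are at (424,233) and (552,236), its far edge about row 115.

Run:
```python
from h import *
import pickle
c=pickle.load(open("pics/w1.pkl","rb"))
p=bp(c,323,233,.077);print(p)
q=[bp(c,u,v,.059) for u,v in [(422,233),(549,235),(563,117),(428,113)]]
print(q,np.mean(q,0))
print(delta([p[0],p[1],.062],-.228))
```

```text
[ 0.46028552 -0.20823786  0.077     ]
[array([ 0.52965502, -0.22879448,  0.059     ]), array([ 0.61976073, -0.25107765,  0.059     ]), array([ 0.63658331, -0.16999997,  0.059     ]), array([ 0.5475328 , -0.14682257,  0.059     ])] [ 0.58338296 -0.19917367  0.059     ]
(array([ 0.08, -0.28,  0.64]), array([ -8.8,  -2.4, 138.3]))
```

Run:
```python
from h import *
s=ctrl.get_state();print(s["time"],s["position"],s["qd"])
print(delta([.46029,-.2082,.062],-.228))
```

```text
1.15 [ 0.46419692 -0.20074276  0.20033132] [ 0.02551158 -0.01265604  0.02346107  0.00209783 -0.01200434  0.01874888
  0.15016842]
(array([ 0.08, -0.28,  0.64]), array([ -8.8,  -2.4, 138.3]))
```

Emit:
step_arm([
  [0,0,0,2,0,0,80],
  [0,0,0,2,0,20,80],
  [0,0,0,2,0,50,80],
  [0,0,0,2,0,80,80],
  [0,0,0,2,0,100,80],
  [0,0,0,2,0,110,80],
  [0,0,0,2,0,115,80],
  [0,0,0,2,0,115,80],
])

```text
time: 2.15
position: [0.4602, -0.2095, 0.0858]
tool_rot: [2.459, 1.954, 0.0]
ft_force: [-1.0, -1.0, -0.8]
grip_width: 0.925
```

Run:
```python
from h import *
import cv2
s=ctrl.get_state();print(s["time"],s["position"],np.abs(s["qd"]).max())
c=optics.get_calibration("wrist");im=optics.get_image("wrist"); cv2.imwrite("pics/w2.png",im[:,:,::-1])
s=ctrl.get_state();print(s["time"],s["position"])
print(delta([.46029,-.2082,.062],-.228), proj(c,[.46029,-.2082,.077]))
```

```text
2.15 [ 0.46020072 -0.20951018  0.08583793] 0.009261018705926015
2.2 [ 0.46048775 -0.20948638  0.08616432]
(array([0.06, 0.03, 0.01]), array([ 1.2, -0.5, 24.2])) [323.28731545 294.67394026]
```

View pics/w2.png

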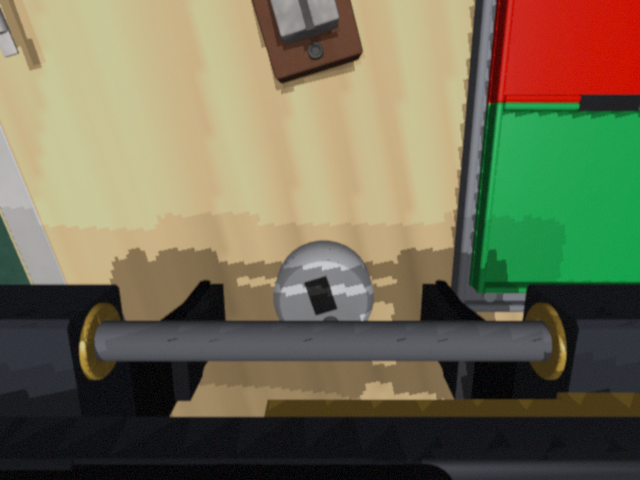

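The counter (centre about 323,292) sits midway between the open fingers at (205,300) and (440,300). Now I'll go down and grip.

Emit:
step_arm([
  [0,0,0,1,0,10,80],
  [0,0,0,1,0,20,80],
  [0,0,0,1,0,24,80],
  [0,0,0,1,0,24,70],
  [0,0,0,1,0,24,42],
  [0,0,0,1,0,24,38],
  [0,0,0,1,0,24,38],
  [0,0,0,1,0,24,38],
], newtons=20)

```text
time: 3.2
position: [0.4605, -0.2082, 0.0617]
tool_rot: [2.459, 1.955, 0.0]
ft_force: [0.7, -0.6, 0.1]
grip_width: 0.511
```

Run:
```python
from h import *
s=ctrl.get_state();print(s["time"],s["position"],s["grip_width"]*87,s["ft_force"])
```

```text
3.2 [ 0.46048607 -0.20816582  0.06174347] 44.420548006753926 [ 0.66301226 -0.62306568  0.07767932]
```

Emit:
step_arm([
  [0,0,0,0,0,-25,38],
  [0,0,0,0,0,-65,38],
  [0,0,0,30,12,-95,38],
  [0,0,0,85,34,-100,38],
  [0,0,0,140,57,-100,38],
  [0,0,0,190,77,-100,38],
  [0,0,0,225,92,-100,38],
  [0,0,0,240,98,-100,38],
])

```text
time: 4.2
position: [0.6104, 0.0064, 0.1612]
tool_rot: [-2.455, -1.958, -0.001]
ft_force: [1.1, -0.8, 0.2]
grip_width: 0.513
```

Run:
```python
from h import *
import cv2,pickle
s=ctrl.get_state();print(s["time"],s["position"],s["grip_width"]*87,np.abs(s["qd"]).max(),s["joint_positions"])
c=optics.get_calibration("wrist");im=optics.get_image("wrist"); cv2.imwrite("pics/w3.png",im[:,:,::-1]);pickle.dump(c,open("pics/w3.pkl","wb"))
s=ctrl.get_state();print(s["time"],s["position"])
print(delta([.636,.042,.1],-.228), proj(c,[.636,.042,.059]))
```

```text
4.2 [0.61043178 0.00636372 0.16119812] 44.598141611875675 0.21847431588735833 [ 0.48502914  0.34325334 -0.65966524  1.61555836  0.21704654  1.25813259
 -0.43765115]
4.25 [0.61092954 0.00723148 0.16121033]
(array([-0.01, -0.13,  0.24]), array([39.3, 16.7, 61.3])) [351.08314329 177.66582314]
```

View pics/w3.png

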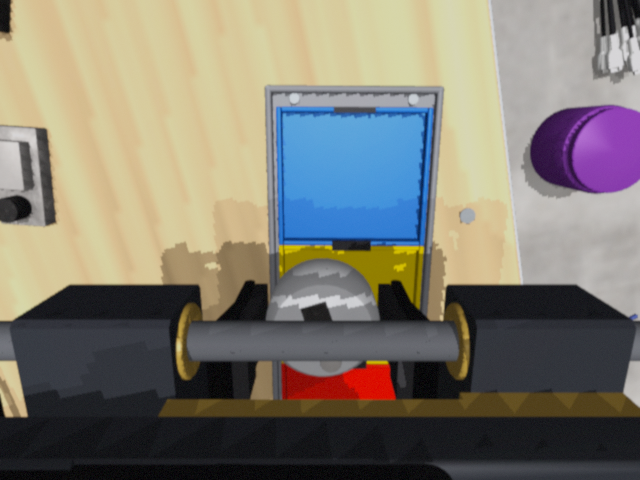

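Blue floor corners: about (284,113), (425,113), (420,239), (281,241).

Run:
```python
from h import *
import pickle
c=pickle.load(open("pics/w3.pkl","rb"))
q=[bp(c,u,v,.059) for u,v in [(284,113),(425,113),(420,239),(281,241)]]
p=np.mean(q,0);print(q,p, np.linalg.norm(q[0]-q[1]),np.linalg.norm(q[1]-q[2]))
d=q[0]+q[1]-q[2]-q[3]; yaw=-np.arctan2(d[0],d[1]); print("yaw",yaw)
print(delta([p[0],p[1],.0725],-.228))
```

```text
[array([0.60519689, 0.08814703, 0.059     ]), array([0.68648636, 0.06950127, 0.059     ]), array([ 0.67078191, -0.00593566,  0.059     ]), array([0.58404251, 0.01258363, 0.059     ])] [0.63662692 0.04107407 0.059     ] 0.08340049375563535 0.07705427417042154
yaw -0.2394158762385319
(array([-0.01, -0.13,  0.24]), array([38.5, 17.6, 88.8]))
```

Emit:
step_arm([
  [0,0,0,20,9,0,38],
  [0,0,0,36,16,5,38],
  [0,0,0,40,17.5,25,38],
  [0,0,0,40,17.5,45,38],
  [0,0,0,40,17.5,62,38],
  [0,0,0,40,17.5,72,38],
  [0,0,0,40,17.5,75,38],
  [0,0,0,40,17.5,75,38],
])

```text
time: 5.25
position: [0.6362, 0.0386, 0.0868]
tool_rot: [2.459, 1.955, 0.0]
ft_force: [1.1, -0.8, -1.1]
grip_width: 0.506
```

Run:
```python
from h import *
s=ctrl.get_state();print(s["time"],s["position"],s["grip_width"]*87,np.abs(s["qd"]).max())
print(delta([.6366,.0411,.0717],-.22))
```

```text
5.25 [0.63624097 0.03860375 0.08676028] 44.044156945632636 0.008978483874091042
(array([ 0.03, -0.  , -0.43]), array([ 2.5, -0.2, 15.1]))
```

Emit:
step_arm([
  [0,0,0,2.5,0,7,38],
  [0,0,0,2.5,0,13,38],
  [0,0,0,2.5,0,15.5,38],
  [0,0,0,2.5,0,15.5,38],
  [0,0,0,2.5,0,15.5,56],
  [0,0,0,2.5,0,15.5,60],
  [0,0,0,2.5,0,15.5,62],
  [0,0,0,2.5,0,5,62],
])

```text
time: 6.25
position: [0.6359, 0.041, 0.0811]
tool_rot: [-2.458, -1.954, 0.002]
ft_force: [0.3, 0.6, 0.2]
grip_width: 0.709
```

Run:
```python
from h import *
s=ctrl.get_state();print(s["time"],s["position"],s["grip_width"]*87,s["ft_force"])
print(delta([.6366,.0411,.16],-.228), delta([.48,.06,.22],-.27))
```

```text
6.25 [0.63590258 0.04097116 0.08109872] 61.68375427691677 [0.34789319 0.55431454 0.22076974]
(array([-0.1 ,  0.03,  0.03]), array([  0.2,   0.5, -78.9])) (array([-0.1 ,  0.03,  2.44]), array([ -16.7, -156.4, -138.6]))
```

Emit:
step_arm([
  [0,0,0,0,0,-30,62],
  [0,0,0,0,0,-75,62],
  [0,0,0,0,-15,-105,62],
  [0,0,0,0,-60,-115,62],
  [0,0,1,2,-115,-115,62],
  [0,0,2,4,-165,-115,62],
  [0,0,2.4,5,-195,-110,62],
  [0,0,2.4,6,-202,-105,62],
])

```text
time: 7.25
position: [0.4402, 0.093, 0.1873]
tool_rot: [2.496, 1.903, 0.0]
ft_force: [0.7, -0.7, 0.6]
grip_width: 0.71
```

```bash
cat > look.py <<'E'
from h import *
import cv2,pickle,sys
n=sys.argv[1]
s=ctrl.get_state();print(s["time"],s["position"],s["grip_width"]*87,np.abs(s["qd"]).max(),s["joint_positions"].round(2))
c=optics.get_calibration("wrist");im=optics.get_image("wrist"); cv2.imwrite(f"pics/{n}.png",im[:,:,::-1]);pickle.dump(c,open(f"pics/{n}.pkl","wb"))
s=ctrl.get_state();print(s["time"],s["position"])
E
python3 look.py w4
```

```text
7.25 [0.44023505 0.09297952 0.1872756 ] 61.799833930440336 0.11747411350009518 [ 0.52 -0.08 -0.74  1.95 -0.05  1.25 -0.47]
7.3 [0.44008448 0.09293373 0.18654548]
```

View pics/w4.png

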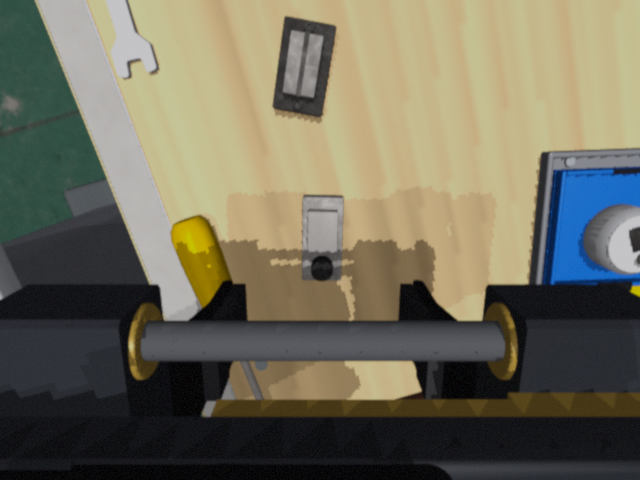

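Run:
```python
from h import *
import cv2,pickle
im=cv2.imread("pics/w4.png")
cv2.imwrite("pics/w4c.png",cv2.resize(im[180:300,160:360],None,fx=4,fy=4,interpolation=cv2.INTER_CUBIC))
cv2.imwrite("pics/w4d.png",cv2.resize(im[0:130,240:370],None,fx=4,fy=4,interpolation=cv2.INTER_CUBIC))
```

```text
(no output)
```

View pics/w4c.png

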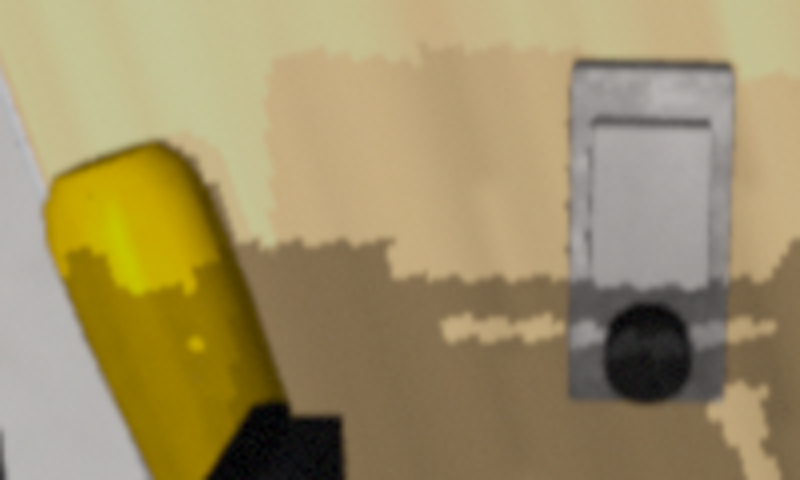

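View pics/w4d.png

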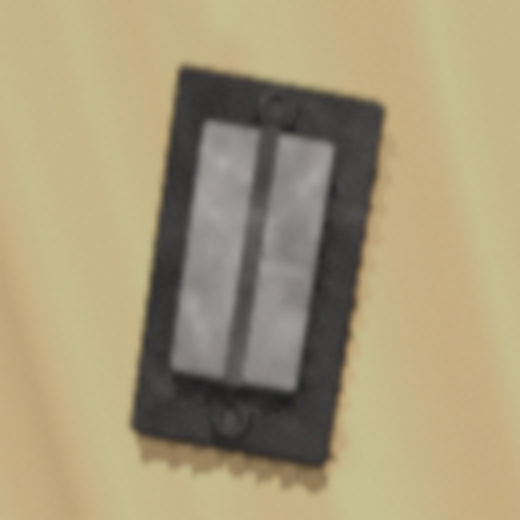

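Gauge base corners in the crop: (573,66), (733,66), (724,400), (570,398). The die's block corners: (205,122), (335,142), (297,390), (172,375). The screwdriver handle lies clear to the left.

Run:
```python
from h import *
import pickle
c=pickle.load(open("pics/w4.pkl","rb"))
def an(o,P,z):
    q=[bp(c,*crop(o,p,4),z) for p in P]; m=np.mean(q,0); d=q[0]+q[1]-q[2]-q[3]; return m,-np.arctan2(d[0],d[1]),np.linalg.norm(q[0]-q[1])
g,gy,w=an((160,180),[(573,66),(733,66),(724,400),(570,398)],.062); print(g,gy,w)
b=an((160,180),[(594,124),(710,124),(708,288),(592,287)],.072); print(b)
print("die",an((240,0),[(205,122),(335,142),(297,390),(172,375)],.08))
print("handle edge",bp(c,*crop((160,180),(240,250),4),.07),bp(c,*crop((160,180),(285,400),4),.07))
G=g+.008*np.array([-np.sin(gy),np.cos(gy),0]); print("grip",G)
print(delta([G[0],G[1],.0635],gy))
```

```text
[0.4384937  0.08843503 0.062     ] -0.2869867187608919 0.027010618086831317
(array([0.44072965, 0.09593664, 0.072     ]), np.float64(-0.2812975607778731), np.float64(0.01907145738154842))
die (array([0.45687255, 0.19791281, 0.08      ]), np.float64(-0.4320634497499798), np.float64(0.018858376375364215))
handle edge [0.3717576  0.10672858 0.07      ] [0.37047903 0.07919412 0.07      ]
grip [0.44075821 0.09610784 0.062     ]
(array([0.07, 0.09, 1.08]), array([  3.4,  -0.3, 123. ]))
```

Emit:
step_arm([
  [0,0,1.1,3.2,0,10,50],
  [0,0,1.1,3.2,0,40,50],
  [0,0,1.1,3.2,0,70,50],
  [0,0,1.1,3.2,0,92,50],
  [0,0,1.1,3.2,0,105,50],
  [0,0,1.1,3.2,0,110,50],
  [0,0,1.1,3.2,0,112,50],
  [0,0,1.1,3.2,0,112,50],
])

```text
time: 8.3
position: [0.4425, 0.0957, 0.075]
tool_rot: [2.517, 1.878, 0.001]
ft_force: [0.0, -0.1, -0.4]
grip_width: 0.576
```

```bash
python3 look.py w5; python3 -c "
from h import *
print(delta([.4407,.0960,.0637],-.283))"
```

```text
8.3 [0.44253352 0.09565289 0.07501994] 50.10884040102141 0.007181691217101064 [ 0.49  0.08 -0.78  2.07  0.07  1.01 -0.61]
8.35 [0.44259084 0.09564888 0.07513198]
(array([ 0.07, -0.01, -0.32]), array([-0.2, -1.9, 11.4]))
```

View pics/w5.png

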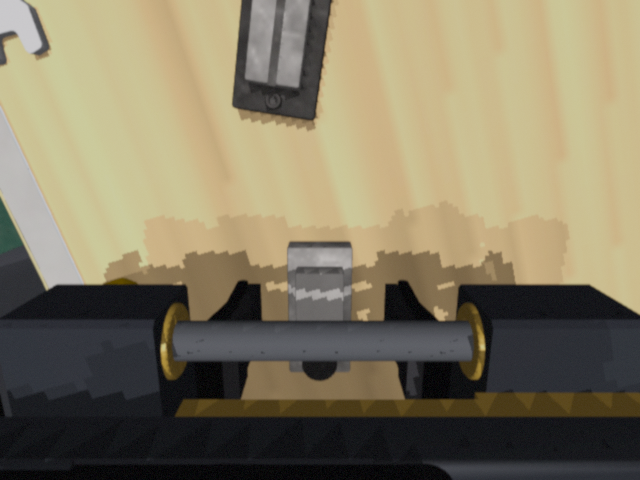

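The gauge block, centred near column 320, sits between the fingers (246 and 400).

Emit:
step_arm([
  [0,0,0,0,-1.7,5,50],
  [0,0,0,0,-1.7,10,50],
  [0,0,0,0,-1.7,11.4,50],
  [0,0,0,0,-1.7,11.4,35],
  [0,0,0,0,-1.7,11.4,16],
  [0,0,0,0,-1.7,11.4,14],
  [0,0,0,0,-1.7,11.4,14],
  [0,0,0,0,-1.7,11.4,14],
], newtons=25)

```text
time: 9.35
position: [0.4405, 0.0961, 0.0632]
tool_rot: [2.518, 1.879, 0.0]
ft_force: [0.0, 0.2, 0.2]
grip_width: 0.226
```

```bash
python3 -c "
from h import *
s=ctrl.get_state();print(s['time'],s['position'],s['grip_width']*87,s['ft_force'],s['torque'])
P=np.array([.6189,-.0390]); y=np.array([-np.sin(-.22),np.cos(-.22)])
P=P+y*.008; print(P,delta([P[0],P[1],.16],-.22))"
```

```text
9.35 [0.44054978 0.09606079 0.06323531] 19.624399952302312 [0.04384644 0.16379374 0.17344766] [-0.0385366 -0.1278059 -0.0060817]
[ 0.62064584 -0.03119282] (array([ 0.02, -0.  , -3.93]), array([-70.7, 208.9, -96.7]))
```

Emit:
step_arm([
  [0,0,0,0,0,-25,14],
  [0,0,0,0,0,-60,14],
  [0,0,-1,-8,20,-90,14],
  [0,0,-2,-24,70,-97,14],
  [0,0,-3,-42,125,-97,14],
  [0,0,-3.6,-58,170,-97,14],
  [0,0,-3.6,-68,200,-97,14],
  [0,0,-3.6,-70.7,209,-97,14],
])

```text
time: 10.35
position: [0.6212, -0.033, 0.1589]
tool_rot: [-2.459, -1.953, 0.002]
ft_force: [-1.1, 0.7, -1.5]
grip_width: 0.225
```

Emit:
step_arm([
  [0,0,0,0,0,0,14],
  [0,0,0,0,0,0,14],
  [0,0,0,0,0,20,14],
  [0,0,0,0,0,40,14],
  [0,0,0,0,0,55,14],
  [0,0,0,0,0,65,14],
  [0,0,0,0,0,68,14],
  [0,0,0,0,0,68,14],
])

```text
time: 11.35
position: [0.6208, -0.0311, 0.0923]
tool_rot: [2.457, 1.957, 0.0]
ft_force: [-0.9, 0.0, -0.6]
grip_width: 0.232
```

```bash
python3 look.py w6; python3 -c "
from h import *
print(delta([.6207,-.0312,.0727],-.22))"
```

```text
11.35 [ 0.62084499 -0.03109895  0.09225771] 20.157157801867545 0.009042421696463323 [ 0.52  0.43 -0.64  1.66  0.28  1.15 -0.42]
11.4 [ 0.62107035 -0.03110611  0.09263246]
(array([ 0.05, -0.01, -0.33]), array([-0.2, -0.4, 19.9]))
```

View pics/w6.png

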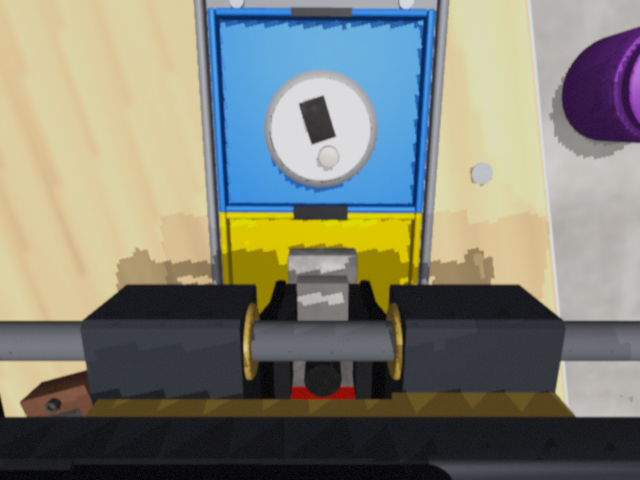

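The counter sits in the middle of blue and the gauge is over yellow, at column 322. Now lower and release.

Emit:
step_arm([
  [0,0,0,0,0,9,14],
  [0,0,0,0,0,17,14],
  [0,0,0,0,0,19.8,14],
  [0,0,0,0,0,19.8,14],
  [0,0,0,0,0,19.8,32],
  [0,0,0,0,0,19.8,36],
  [0,0,0,0,0,14,40],
  [0,0,0,0,0,-8,50],
])

```text
time: 12.4
position: [0.6196, -0.0312, 0.0995]
tool_rot: [-2.456, -1.956, 0.003]
ft_force: [-0.0, 0.4, -0.3]
grip_width: 0.498
```

```bash
python3 -c "
from h import *
s=ctrl.get_state();print(s['time'],s['position'],s['grip_width']*87,s['ft_force'])
print(delta([.4569,.1979,.15],-.432))"
```

```text
12.4 [ 0.61964933 -0.03121729  0.09949746] 43.33179717260204 [-0.02042552  0.35149455 -0.33135934]
(array([-0.14,  0.03, 11.82]), array([ 186.9, -210. ,  -50. ]))
```

Emit:
step_arm([
  [0,0,0,0,0,-30,50],
  [0,0,2,20,-22,-50,50],
  [0,0,4,60,-68,-52,50],
  [0,0,7,100,-113,-52,50],
  [0,0,10,140,-157,-52,50],
  [0,0,11.8,170,-191,-51,50],
  [0,0,11.8,184,-206,-50,50],
  [0,0,11.8,187,-210,-50,50],
])

```text
time: 13.4
position: [0.4578, 0.1986, 0.1505]
tool_rot: [2.643, 1.696, 0.001]
ft_force: [0.4, -0.6, -0.3]
grip_width: 0.576
```

Emit:
step_arm([
  [0,0,0,0,0,0,50],
  [0,0,0,0,0,0,50],
  [0,0,0,0,0,15,50],
  [0,0,0,0,0,35,50],
  [0,0,0,0,0,50,50],
  [0,0,0,0,0,58,50],
  [0,0,0,0,0,60,50],
  [0,0,0,0,0,60,50],
])

```text
time: 14.4
position: [0.4581, 0.1983, 0.0904]
tool_rot: [2.645, 1.694, 0.001]
ft_force: [0.3, 0.2, -0.0]
grip_width: 0.575
```

```bash
python3 look.py w7; python3 -c "
from h import *
print(delta([.4569,.1979,.0685],-.432))"
```

```text
14.4 [0.45805082 0.19825909 0.09037696] 50.00039036742034 0.007656275766224166 [ 0.29  0.19 -0.81  1.95  0.15  1.06 -1.02]
14.45 [0.45819448 0.19831434 0.09058305]
(array([ 0.04, -0.03,  0.03]), array([-0.9, -1. , 22.1]))
```

View pics/w7.png

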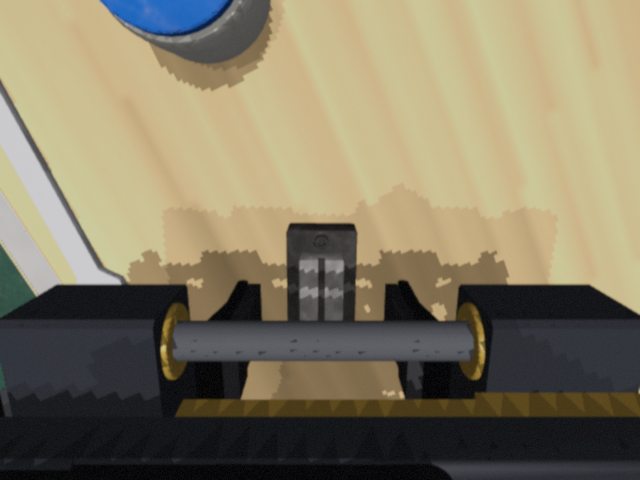

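The black die is squarely aligned at column 321 between the fingers.

Emit:
step_arm([
  [0,0,0,-0.5,-0.8,8,50],
  [0,0,0,-0.5,-0.8,18,50],
  [0,0,0,-0.5,-0.8,22,50],
  [0,0,0,-0.5,-0.8,22,35],
  [0,0,0,-0.5,-0.8,22,16],
  [0,0,0,-0.5,-0.8,22,13],
  [0,0,0,-0.5,-0.8,22,13],
  [0,0,0,-0.5,-0.8,22,13],
], newtons=35)

```text
time: 15.45
position: [0.4571, 0.198, 0.0683]
tool_rot: [2.645, 1.694, 0.001]
ft_force: [-0.2, -0.4, 0.8]
grip_width: 0.218
```

```bash
python3 -c "
from h import *
s=ctrl.get_state();print(s['time'],s['position'],s['grip_width']*87,s['ft_force'],s['torque'])
P=np.array([.6011,-.1191])
print(P,delta([P[0],P[1],.16],-.22))"
```

```text
15.45 [0.45707197 0.19798338 0.06832401] 18.932556310100868 [-0.15584207 -0.41693729  0.79946641] [ 0.00780919 -0.03675445 -0.00598774]
[ 0.6011 -0.1191] (array([ 3.000e-02, -1.000e-02, -1.213e+01]), array([-227.7,  263.5,  -91.6]))
```

Emit:
step_arm([
  [0,0,0,0,0,-25,13],
  [0,0,0,0,0,-65,13],
  [0,0,-1,-20,23,-92,13],
  [0,0,-3,-52,60,-92,13],
  [0,0,-5,-88,102,-92,13],
  [0,0,-7,-124,144,-92,13],
  [0,0,-9,-160,185,-92,13],
  [0,0,-11,-195,226,-92,13],
])

```text
time: 16.45
position: [0.5806, -0.0755, 0.1595]
tool_rot: [-2.47, -1.941, 0.001]
ft_force: [0.3, 0.9, -2.8]
grip_width: 0.219
```

Emit:
step_arm([
  [0,0,-1.1,-15,37,0,13],
  [0,0,-1.1,-23,43,0,13],
  [0,0,-1.1,-23,43,0,13],
  [0,0,-1.1,-23,43,20,13],
  [0,0,-1.1,-23,43,40,13],
  [0,0,-1.1,-23,43,55,13],
  [0,0,-1.1,-23,43,60,13],
  [0,0,-1.1,-23,43,60,13],
])

```text
time: 17.45
position: [0.6167, -0.1061, 0.0997]
tool_rot: [-2.452, -1.963, 0.001]
ft_force: [0.3, 0.3, -3.5]
grip_width: 0.217
```

```bash
python3 look.py w8; python3 -c "
from h import *
print(delta([.6011,-.1191,.0776],-.22))"
```

```text
17.45 [ 0.61666742 -0.10614764  0.09971814] 18.85698956266675 0.018994220626281047 [ 0.6   0.42 -0.59  1.64  0.25  1.16 -0.27]
17.5 [ 0.61714141 -0.10619906  0.1004053 ]
(array([ 0.03, -0.  , -0.02]), array([-16.1, -12.8,  22.8]))
```

View pics/w8.png

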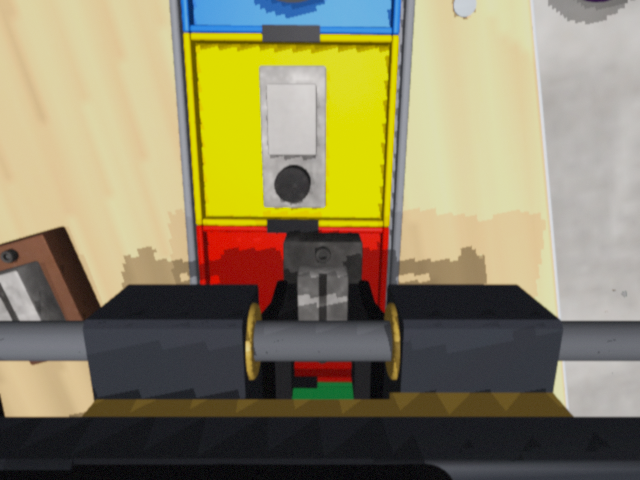

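The gauge lies flat in the middle of yellow (block at 292,120). The die over red is still 16 mm and 13 mm off. I didn't account for the turn of the tool axes between the two calls, so I'll correct that and lower.

Emit:
step_arm([
  [0,0,0,-6,-5,0,13],
  [0,0,0,-14,-11,0,13],
  [0,0,0,-16,-12.8,0,13],
  [0,0,0,-16,-12.8,0,13],
  [0,0,0,-16,-12.8,5,13],
  [0,0,0,-16,-12.8,10,13],
  [0,0,0,-16,-12.8,12,13],
  [0,0,0,-16,-12.8,12,13],
])

```text
time: 18.5
position: [0.6007, -0.1189, 0.0877]
tool_rot: [-2.452, -1.963, 0.001]
ft_force: [-0.4, 0.3, -2.4]
grip_width: 0.215
```

```bash
python3 look.py w9; python3 -c "
from h import *
print(delta([.6011,-.1191,.0776],-.22))"
```

```text
18.5 [ 0.60069972 -0.1188859   0.08771972] 18.666617382228136 0.005002063345819261 [ 0.63  0.4  -0.58  1.69  0.24  1.13 -0.25]
18.55 [ 0.60087055 -0.11894814  0.08799221]
(array([-0.01, -0.  , -0.02]), array([-0.1,  0.3, 10.4]))
```

View pics/w9.png

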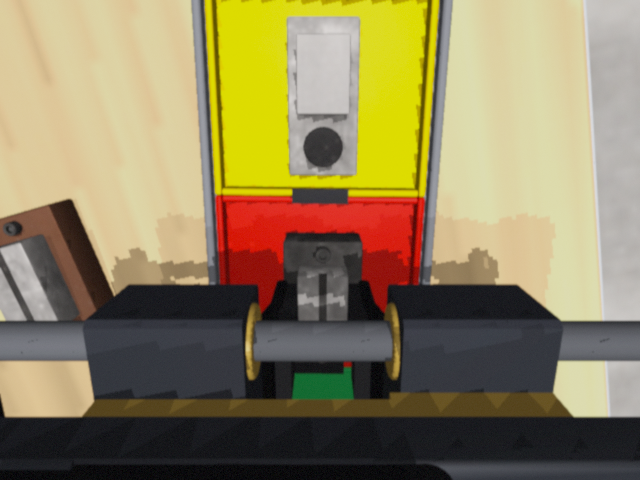

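The die is now centred over red at column 322. Lower and release.

Emit:
step_arm([
  [0,0,0,0,0,5,13],
  [0,0,0,0,0,9,13],
  [0,0,0,0,0,10.2,13],
  [0,0,0,0,0,10.2,13],
  [0,0,0,0,0,10.2,30],
  [0,0,0,0,0,10.2,36],
  [0,0,0,0,0,5,40],
  [0,0,0,0,0,-18,60],
])

```text
time: 19.55
position: [0.5998, -0.119, 0.1055]
tool_rot: [-2.451, -1.962, 0.003]
ft_force: [-0.0, -0.3, 0.6]
grip_width: 0.499
```

```bash
python3 -c "
from h import *
s=ctrl.get_state();print(s['time'],s['position'],s['grip_width']*87,s['ft_force'])
print(delta([.4646,.3321,.22],-.22), delta([.4646,.3321,.22],-.6))"
```

```text
19.55 [ 0.59983449 -0.11897659  0.10554612] 43.43849532903683 [-0.01239548 -0.27750898  0.57948362]
(array([-0.15, -0.  , -0.02]), array([ 410.6, -230.9, -113.8])) (array([-0.15,  0.03, 21.75]), array([ 410.6, -230.9, -113.8]))
```

Emit:
step_arm([
  [0,0,0,0,0,-40,80],
  [0,0,0,35,-20,-85,85],
  [0,0,0,85,-48,-105,85],
  [0,0,0,138,-78,-110,85],
  [0,0,0,191,-107,-110,85],
  [0,0,0,244,-137,-110,85],
  [0,0,0,297,-167,-110,85],
  [0,0,0,345,-194,-110,85],
])

```text
time: 20.55
position: [0.4862, 0.2623, 0.2171]
tool_rot: [2.451, 1.964, 0.002]
ft_force: [1.3, -0.2, -0.9]
grip_width: 0.978
```

Emit:
step_arm([
  [0,0,0,35,-20,0,85],
  [0,0,0,55,-31,0,85],
  [0,0,0,62,-35,0,85],
  [0,0,0,65,-36.9,0,85],
  [0,0,0,65,-36.9,0,85],
  [0,0,0,65,-36.9,0,85],
  [0,0,0,65,-36.9,0,85],
  [0,0,0,65,-36.9,0,85],
])

```text
time: 21.55
position: [0.4654, 0.3311, 0.2161]
tool_rot: [2.453, 1.963, -0.0]
ft_force: [-0.2, 0.4, 0.6]
grip_width: 0.975
```

```bash
python3 look.py w10; python3 -c "
from h import *
print(delta([.4646,.3321,.075],-.22))"
```

```text
21.55 [0.46541872 0.33112065 0.21610916] 84.82433198531058 0.005522490424407764 [ 0.1   0.26 -0.89  1.64  0.21  1.35 -1.04]
21.6 [0.46533785 0.33124759 0.21610538]
(array([ 0.  ,  0.01, -0.05]), array([  0.7,  -0.9, 141.1]))
```

View pics/w10.png

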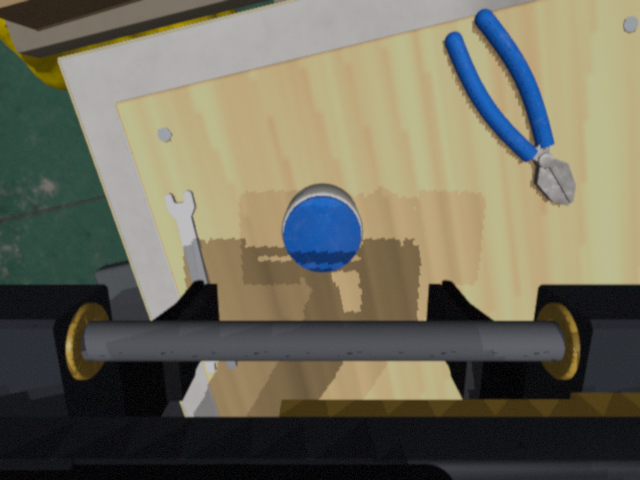

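The blue lid spans columns 283–362 and rows 195–271, centre (322.5, 233).

```bash
python3 -c "
from h import *
import pickle
c=pickle.load(open('pics/w10.pkl','rb'))
p=bp(c,322.5,233,.105);print(p,np.linalg.norm(bp(c,283,233,.105)-bp(c,362,233,.105)))
print(delta([p[0],p[1],.075],-.22))"
```

```text
[0.46558455 0.33424342 0.105     ] 0.05189054415868536
(array([ 0.  ,  0.01, -0.05]), array([  3. ,  -0.4, 141.1]))
```

Emit:
step_arm([
  [0,0,0,2.5,-0.5,10,86],
  [0,0,0,2.5,-0.5,40,86],
  [0,0,0,2.5,-0.5,70,86],
  [0,0,0,2.5,-0.5,85,86],
  [0,0,0,2.5,-0.5,90,86],
  [0,0,0,2.5,-0.5,93,86],
  [0,0,0,2.5,-0.5,94,86],
  [0,0,0,2.5,-0.5,94,86],
])

```text
time: 22.6
position: [0.4656, 0.3343, 0.1227]
tool_rot: [2.452, 1.963, 0.002]
ft_force: [0.3, 0.2, 0.7]
grip_width: 0.99
```

```bash
python3 look.py w11; python3 -c "
from h import *
print(delta([.4652,.3335,.075],-.22))"
```

```text
22.6 [0.46560483 0.33429256 0.1227123 ] 86.14125379845929 0.002260251189568165 [ 0.06  0.35 -0.87  1.75  0.28  1.18 -1.11]
22.65 [0.46557211 0.33425631 0.12265673]
(array([ 0.05, -0.03, -0.03]), array([-0.8, -0.2, 47.7]))
```

View pics/w11.png

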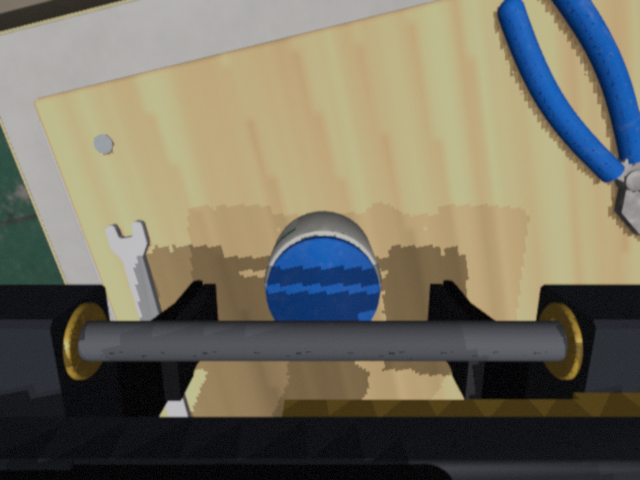

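Jar at column 322, midway between the fingers. Go down and grip.

Emit:
step_arm([
  [0,0,0,0,0,15,86],
  [0,0,0,0,0,33,86],
  [0,0,0,0,0,44,86],
  [0,0,0,0,0,47.7,86],
  [0,0,0,0,0,47.7,75],
  [0,0,0,0,0,47.7,54],
  [0,0,0,0,0,47.7,50],
  [0,0,0,0,0,47.7,50],
], newtons=25)

```text
time: 23.65
position: [0.4655, 0.3342, 0.0748]
tool_rot: [2.452, 1.963, 0.001]
ft_force: [-1.2, 0.2, 1.2]
grip_width: 0.637
```

Emit:
step_arm([
  [0,0,0,0,0,0,50],
  [0,0,0,0,0,0,50],
  [0,0,0,0,0,-20,50],
  [0,0,0,0,0,-50,50],
  [0,0,0,0,0,-85,50],
  [0,0,0,0,0,-105,50],
  [0,0,0,0,0,-110,50],
  [0,0,0,0,0,-110,50],
])

```text
time: 24.65
position: [0.4651, 0.3337, 0.1839]
tool_rot: [2.452, 1.963, -0.001]
ft_force: [0.6, 0.4, -1.3]
grip_width: 0.642
```

```bash
python3 look.py w12; python3 -c "
from h import *
print(ctrl.get_state()['ft_force'],delta([.5834,-.1992,.185],-.22))"
```

```text
24.65 [0.46505952 0.33367747 0.18386719] 55.87994405775284 0.01764670772042627 [ 0.09  0.29 -0.89  1.68  0.23  1.29 -1.07]
24.7 [0.46477142 0.3334655  0.18329247]
[-0.05743146  0.4983951  -2.45642345] (array([-0.07,  0.08, -0.03]), array([-493.8,  232.3,   -1.3]))
```

View pics/w12.png

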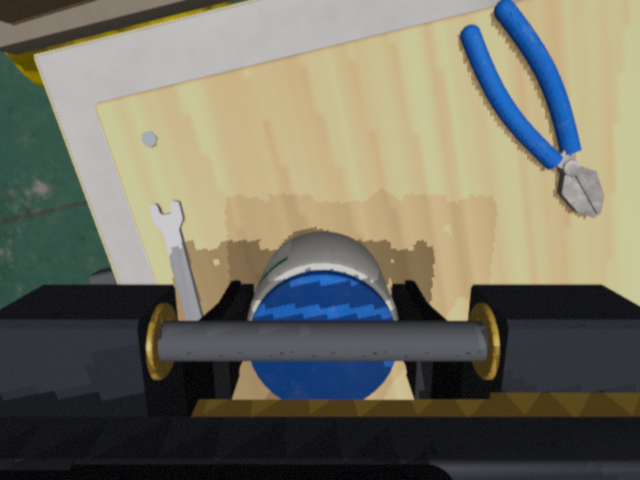

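The jar is lifted (55.9 mm opening, lid centre about 323,338). Next I'll carry it to green. Its underside is about 25 mm below the tips, so at roughly 0.16 it clears everything.

Emit:
step_arm([
  [0,0,0,-25,12,0,50],
  [0,0,0,-70,33,0,50],
  [0,0,0,-120,56,0,50],
  [0,0,0,-170,80,0,50],
  [0,0,0,-220,104,0,50],
  [0,0,0,-270,127,0,50],
  [0,0,0,-320,150,0,50],
  [0,0,0,-370,174,0,50],
])

```text
time: 25.7
position: [0.5535, -0.0668, 0.1831]
tool_rot: [-2.451, -1.963, 0.002]
ft_force: [1.2, -0.5, -1.3]
grip_width: 0.642
```

Emit:
step_arm([
  [0,0,0,-45,21,0,50],
  [0,0,0,-85,40,0,50],
  [0,0,0,-110,52,0,50],
  [0,0,0,-121,57,0,50],
  [0,0,0,-124,58,0,50],
  [0,0,0,-124,58,15,50],
  [0,0,0,-124,58,25,50],
  [0,0,0,-124,58,25,50],
])

```text
time: 26.7
position: [0.5826, -0.1975, 0.1579]
tool_rot: [-2.449, -1.964, 0.002]
ft_force: [-0.0, -0.0, -1.8]
grip_width: 0.637
```

```bash
python3 look.py w13; python3 -c "
from h import *
print(ctrl.get_state()['ft_force'],delta([.5834,-.1992,.0845],-.22))"
```

```text
26.7 [ 0.58263897 -0.19748524  0.15788132] 55.46228445033642 0.0291965304953119 [ 0.75  0.34 -0.57  1.61  0.19  1.25 -0.08]
26.75 [ 0.58315272 -0.19789832  0.15873496]
[ 0.55525273 -0.23865413 -2.28416924] (array([-0.08, -0.01,  0.03]), array([-1.2,  0.6, 74.2]))
```

View pics/w13.png

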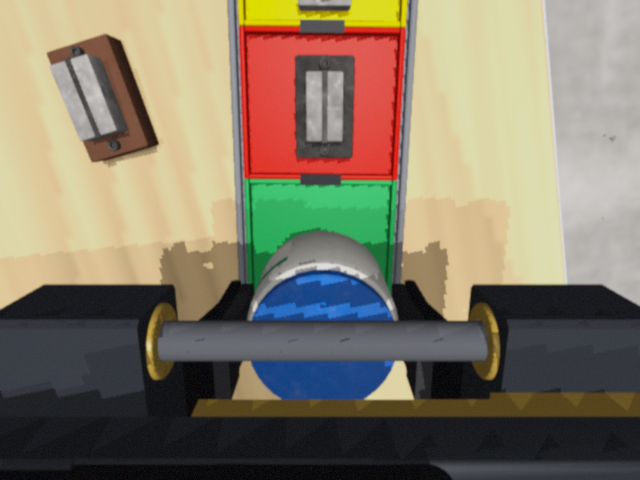

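The die is centred in red (324,107; pocket centre about 323,105). The jar is over green and the brown die is clear. Lower and check.

Emit:
step_arm([
  [0,0,0,-1,0.5,10,50],
  [0,0,0,-1,0.5,30,50],
  [0,0,0,-1,0.5,48,50],
  [0,0,0,-1,0.5,58,50],
  [0,0,0,-1,0.5,63,50],
  [0,0,0,-1,0.5,64,50],
  [0,0,0,-1,0.5,64,50],
  [0,0,0,-1,0.5,64,50],
])

```text
time: 27.75
position: [0.5843, -0.1999, 0.0961]
tool_rot: [2.452, 1.963, 0.001]
ft_force: [-0.5, -0.2, -1.1]
grip_width: 0.639
```

```bash
python3 -c "
from h import *
s=ctrl.get_state();print(s['position'],s['ft_force'],delta([.5834,-.1992,.0842],-.22))"
```

```text
[ 0.58429559 -0.19993133  0.09606846] [-0.46820928 -0.19942492 -1.09779424] (array([ 0.06,  0.02, -0.03]), array([ 0.5, -1. , 11.9]))
```

Emit:
step_arm([
  [0,0,0,0.5,-1,5,50],
  [0,0,0,0.5,-1,10,50],
  [0,0,0,0.5,-1,11.9,50],
  [0,0,0,0.5,-1,11.9,50],
  [0,0,0,0.5,-1,11.9,66],
  [0,0,0,0.5,-1,11.9,72],
  [0,0,0,0.5,-1,11.9,74],
  [0,0,0,0.5,-1,0,76],
])

```text
time: 28.75
position: [0.5822, -0.1989, 0.0949]
tool_rot: [-2.451, -1.962, 0.002]
ft_force: [-0.2, -0.5, 0.2]
grip_width: 0.86
```

Emit:
step_arm([
  [0,0,0,0,0,-30,76],
  [0,0,0,0,0,-70,76],
  [0,0,0,0,0,-100,76],
  [0,0,0,-20,0,-110,76],
  [0,0,0,-60,0,-110,76],
  [0,0,0,-80,0,-110,76],
  [0,0,0,-85,0,-110,76],
  [0,0,0,-85,0,-110,76],
])

```text
time: 29.75
position: [0.5644, -0.2812, 0.2049]
tool_rot: [-2.451, -1.963, -0.001]
ft_force: [0.7, 0.2, 0.0]
grip_width: 0.872
```

```bash
python3 look.py w14; python3 -c "
from h import *
import cv2
for n in ('top','scene'):
    cv2.imwrite(f'pics/{n}9.png',optics.get_image(n)[:,:,::-1])
a=cv2.imread('pics/top0.png');b=cv2.imread('pics/top9.png')
cv2.imwrite('pics/cmp.png',cv2.resize(np.vstack([a[260:320,320:480],b[180:320,260:420].copy()]),None,fx=3,fy=3,interpolation=cv2.INTER_CUBIC))
"
```

```text
29.75 [ 0.56441976 -0.28117177  0.20485572] 75.87057542809504 0.018346966507483627 [ 0.85  0.33 -0.54  1.51  0.17  1.34  0.08]
29.8 [ 0.56480661 -0.28042915  0.20510384]
```

View pics/w14.png

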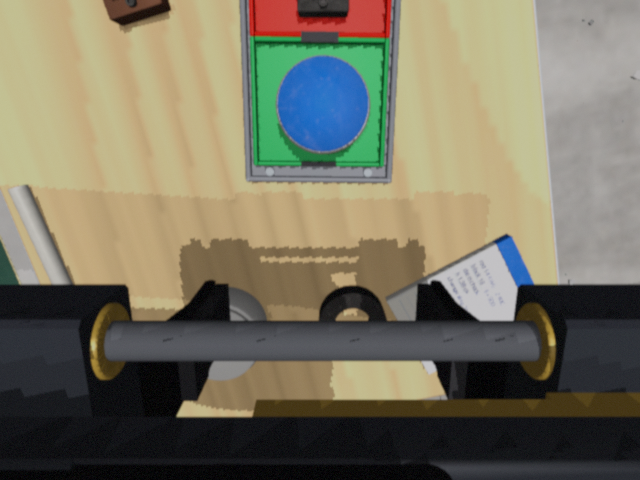

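View pics/top9.png

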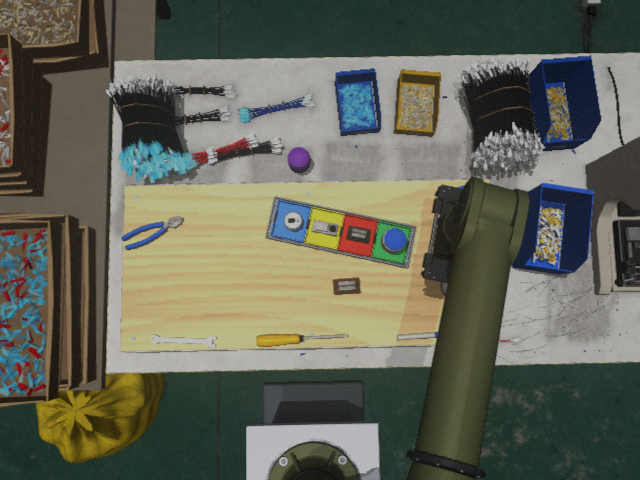

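View pics/scene9.png

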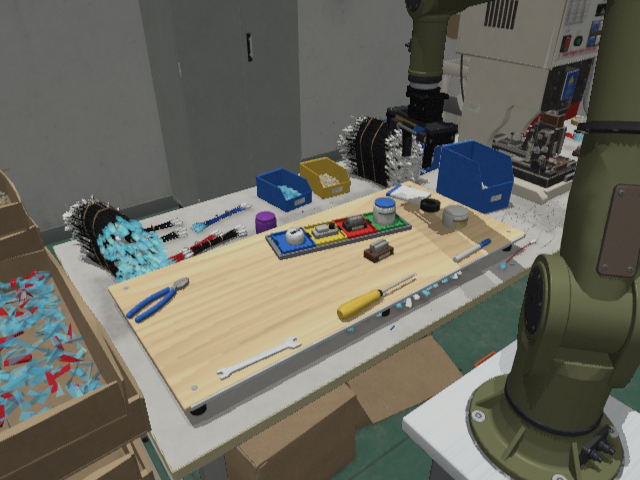

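All four stand in their pockets. In the wrist view the jar lid is centred at (323,104). Brown die at (346,286) and the tin haven't moved. I'll check the numbers once.

```bash
python3 -c "
from h import *
import pickle
c=pickle.load(open('pics/w14.pkl','rb'))
print('jar',bp(c,323,104,.114)[:2]-[.5834,-.1992])
q=[bp(c,*p,.059) for p in [(256,44),(385,44),(383,163),(257,164)]];print('green',np.mean(q,0))
c=pickle.load(open('pics/w13.pkl','rb'))
print('die',np.mean([bp(c,*p,.075) for p in [(296,57),(353,57),(352,157),(298,157)]],0)[:2]-[.6011,-.1191])
q=[bp(c,*p,.059) for p in [(249,34),(401,34),(395,177),(249,179)]];print('red',np.mean(q,0))
c=pickle.load(open('pics/w8.pkl','rb'))
print('gauge',np.mean([bp(c,*p,.071) for p in [(260,67),(326,67),(326,207),(263,207)]],0)[:2]-[.6189,-.0390])
c=pickle.load(open('pics/w6.pkl','rb'))
print('counter',bp(c,321,129,.085)[:2]-[.6366,.0411])
print(ctrl.get_state()['time'])
"
```

```text
jar [-0.00102691 -0.00088658]
green [ 0.58085531 -0.19824639  0.059     ]
die [-0.00046137 -0.00017301]
red [ 0.59996012 -0.11881449  0.059     ]
gauge [-0.00057561 -0.00067018]
counter [-0.00110885 -0.00385201]
29.9
```

```bash
python3 -c "
from bench import ctrl
print(ctrl.close_job())"
```

```text
the job is handed in; nothing more can be done
None
```

The tray is loaded and the job handed in at about 30 s of the 96 s allowed. The black-based die is in red, the gauge in yellow, the blue-lid jar in green and the counter in blue. All four are released, and the gripper was raised and clear of everything.

**Positions:** my last image checks put the jar, die and gauge within about 1.5 mm of their pocket middles, and the counter within about 4 mm. The limit is 15 mm.

**Upright:** all four looked upright and flat in the scene and wrist views. I did not measure the tilt or the height above the pocket floor.

**Left alone:** the brown die shows at the same place in the top view as at the start. The plain tin was hidden by the arm in the last top view. In the scene view it looked unmoved, and I never reached for it, but I did not measure it.

**Disagreements:**
- The first top-camera estimate of the tray was 2–5 mm off the wrist-camera one. I used the wrist values, which matched the known 82 mm pocket spacing.
- I brought the die in about 20 mm off over the red pocket because I missed a turn of the tool axes, and I corrected this before lowering it.

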